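# Key the gear to the inspection arbor

## Robot

A 7-joint arm with a two-finger parallel gripper is mounted at the origin on the work surface. World frame = base frame: x ahead of the robot, y to its left, z up, the work surface at z = 0. Lengths are in mm, angles in rad, forces in N, time in s.
With the tool pointing down it reaches from about 400 to 875 mm from the base axis. Payload 4.4 kg.
Tool frame: the origin (TCP) lies at the very end of the fingers, on their centre line; the grasp point (between the pads) lies 19 mm behind it; z points along the fingers, y is the direction in which the jaws open and shut (so a half turn about z gives the same grasp; the last joint's range is limited). The gripper opens to 85 mm and grips with 20 to 120 N. Pads are 22 mm wide; open, the fingers measure 114 mm over their backs; the gripper's body (76 mm by 85 mm) begins 54 mm behind the grasp point. The pads swing forward as they close: fully open they stand 13 mm farther back than shut.
Start: joints at [-1.222, 0.628, 0.038, 1.517, -0.027, 0.996, -0.02], TCP at [261.933, 594.902, 231.313] pointing down, gripper open.
Joint ranges: [-3.06, 3.06], [-0.37, 2.12], [-1.25, 1.32], [0.18, 2.47], [-1.1, 4.24], [0.23, 1.98], [-2.94, 2.94]. Speed limits (rad/s): [2.57, 2.57, 3.14, 3.14, 3.14, 3.14, 3.14].

## Interface

Orientations are given as [roll, pitch, yaw] about the fixed x, y, z axes, in that order (R = Rz(yaw) Ry(pitch) Rx(roll)).
In Python, from cell import ctrl gives the robot as it stands.
- The arm moves only by the shell command python3 -m pendant 'ROWS'. ROWS is JSON, a list of rows, each a list of 7 numbers: the shift along the world's x, y, z in m, then the turn, a rotation vector about the world's x, y, z in rad, then the opening, from -1 (shut) to 1 (fully open). A call has 1 to 8 rows; each row is the pose to reach, as a shift and turn from the pose commanded when the call began; what a row does not reach only later rows make up. A row lasts 1/10 s, in which the tool goes at most 50 mm and 8.59 degrees, less where a joint would pass 70% of its speed; a pose out of reach is approached as far as the arm can. A call with a gripper value outside its range is refused whole. The fingers move at their own pace and stop on an object; the grip force is fixed at half the most. Time passes only in rows, so rows that repeat a pose let the fingers close. It gives the time, the measured TCP pose, the force and the opening at its end, in the units of the state.
- ctrl.read_state(): the state, without advancing time (a new reading comes with each control period).
- ctrl.get_image(name): name is "side" or "top"; returns the picture (480x640x3 uint8, blue, green, red); there is no depth.
- ctrl.get_calibration(name): a dict with "fx", "fy", "cx", "cy" (pixels), "R" (3x3) and "t" (3): a world point X has camera coordinates R X + t. Camera axes: x right, y down, z forward; pixel columns grow to the right and rows downward; lengths in mm; the calibration is good to about 2 mm. A picture is of the moment at which its call begins. get_calibration takes no time and is no camera call.
- ctrl.finish_job(): hands the job in, once; it reports no verdict.
The state is a dict: "clock": time; "qpos": joint angles; "qd": joint speeds; "tau": joint torques, N m; "eef_pos": TCP position; "tool_rot": TCP orientation; "force": force on the tool from outside, world axes, zero at the start; "torque": the same for the moment, N m; "width": finger opening in mm.
Only numpy, scipy, OpenCV 4.12 (cv2) and the standard library are available. Lean on these libraries where they do the work, as an engineer would, in place of code of your own. Each camera call takes 0.05 s, during which the arm holds its last target. There are 200 camera calls.

## Task

Take the taper key (the one with the square head) from the stand and lower it, without dropping it in, tip down and sloping face outwards, into the keyway between the arbor's shaft and the gear. Then press or tap it down until it is tight, working up to a push of about 15 N so that it stays wedged upright when you let go; at 20 N or more it would be overdriven. Leave the rest of the bench as it is.

Things in the scene. Friction and masses are not known exactly. Their poses are not given: they have to be found in the camera images.
- key_head (a point): Centre of the square head of the loose steel taper key (0.12 kg), which hangs upright in one of the stand's two pockets, head resting on the stand's top. Head: 20 (key x) x 16 (key y) x 30 mm high (z, up), flat top and underside 15 mm above and below this point. Grip it across y (16 mm).
- key_tip (a point): Same key, same axes: middle of the lower edge of the shank's flat face, 79 mm below and 7.5 mm to the -x side of key_head. The shank is 64 mm long and 12 mm wide (y): upright flat face on its -x side, sloping face on its +x side, 7 mm thick (x) at the tip, 15 mm under the head (slope 1 in 8).
- key: The same taper key as a whole; its origin is key_tip.
- keyway (a point): On the arbor: middle of the upper edge of the shaft's flat (keyway's inner wall), 76 mm above the table; x points outwards, z up. Opens upward, 64 mm deep, 15 mm wide (y, +-7.5). Outer wall: a steel shoe in the gear, sloping 1 in 8 like the key (narrower below), on stiff springs (36 N/mm); it is 11.2 to 13.8 mm off at the mouth, differing each time. First touch with the tip 33 to 55 mm below the mouth.
- arbor: Fixed arbor: black plate 150 x 130 x 12 mm with an upright steel shaft of 36 mm diameter whose top is 76 mm above the table. Origin on the shaft's axis at table height; x and z as for the keyway, which lies at x = 18.5 mm.
- gear: Steel gear, 115 mm over its teeth, fixed around the shaft, its top face 76 mm above the table (level with the shaft's top), teeth up to 70 mm. Origin on the shaft's axis at table height. It does not turn.
- stand: Fixed aluminium stand, 120 (x) x 44 (y) x 80 mm high, origin under its centre. Two pockets at x = -30 and +30 mm hold the two keys by their heads. The taper key's x axis is along the stand's x.
- plain_key: Loose straight key with a round head (20 mm diameter, 22 mm high) and a 15 mm thick shank; it hangs in the stand's other pocket. Not to be used. Origin at its tip.
- ring_gauge: Bystander: steel ring, 64 mm outside, 22 mm high. Origin under its centre.
- plug_gauge: Bystander: upright steel plug, 28 mm diameter, 110 mm high. Origin under its centre.
- gauge_block: Bystander: steel block 35 x 9 x 30 mm. Origin under its centre.
- vee_block: Bystander: steel vee block 60 x 40 x 35 mm. Origin under its centre.
- loupe: Bystander: black loupe, 42 mm diameter, 45 mm high. Origin under its centre.
- caliper: Bystander: caliper lying flat, 220 mm long. Origin under the middle of its beam.
- pinion: Bystander: small brass flanged disc, 48 mm diameter, 34 mm high. Origin under its centre.
Things that resemble listed ones, but are neither listed nor needed, are in the scene too. What is shaped like the key but purple is not meant. What is shaped like the arbor but turquoise is not meant.

How it is judged (in metres and radians):
On the way, in this order (a step that is already met when the one before it is completed fails the run):
1. the taper key's shank stands in the keyway, tip at least 10 mm below the mouth (z of key_tip in the frame of keyway below -0.01 m and horizontal distance between key_tip and keyway below 0.009 m), for 0.1 s.
2. the key is tight in the keyway, pressing on the shaft (contact force between key and arbor above 11 N and z of key_tip in the frame of keyway below -0.03 m), for 0.2 s.
At the end, for the whole second after the job is handed in: The taper key stands wedged in the keyway: flat face on the shaft (within 3 mm), tip more than 30 mm below the mouth, upright within 4 degrees, at rest, pressing on the shaft with more than 10.5 N by itself (contact force between key and arbor above 10.5 N and z of key_tip in the frame of keyway below -0.03 m and x of key_tip in the frame of keyway between -0.003 and 0.003 m and angle between key's own z axis and vertical below 0.07 rad and linear speed of key below 0.01 m/s); the robot touches nothing.
It fails at once if the key is overdriven: it presses on the shaft with over 26 N (contact force between key and arbor above 26 N).
It fails at once if the key is dropped into the keyway (falling faster than 0.4 m/s in it) (linear speed of key above 0.4 m/s and z of key_tip in the frame of keyway below -0.005 m and horizontal distance between key_tip and keyway below 0.009 m).
It fails at once if the plain key is taken from its pocket (distance of plain_key from where it was at the start of the episode above 0.015 m).
It fails at once if a bystander is moved by more than 20 mm (distance of any of ring_gauge, plug_gauge, gauge_block, vee_block, loupe, caliper, pinion from where it was at the start of the episode above 0.02 m).
It also fails if it takes over 51 s, if anything falls off the work surface, if the arm or the gripper's body presses on something with over 40 N, if the wrist force passes 120 N, or if a joint passes its speed limit or range.

## Working session

There is one attempt and no reset: what is moved stays moved. The work goes in short steps, Python scripts to look and compute and a shell command to move; the robot and the scene stay as the last step left them, time stands still between calls to the robot, and variables do not carry over. Pictures are saved under pics/ and viewed, about 8 in all and at most 12, crops included, and the job is handed in when it is done.

```bash
mkdir -p pics; python3 - <<'E'
from cell import ctrl
import cv2
for n in ("top","side"):
    cv2.imwrite(f"pics/{n}0.png",ctrl.get_image(n)); print(n,ctrl.get_calibration(n))
s=ctrl.read_state(); print({k:s[k] for k in("clock","eef_pos","tool_rot","force","width")})
E
```

```text
top {'fx': 468.12752064352236, 'fy': 468.12752064352236, 'cx': 314.39185636870064, 'cy': 245.2453417465369, 'R': array([[ 1.86606000e-02, -9.99822586e-01,  2.56478053e-03],
       [-9.92908757e-01, -1.88326625e-02, -1.17377730e-01],
       [ 1.17405207e-01, -3.56254186e-04, -9.93084030e-01]]), 't': array([ -11.9653173 ,  530.39297669, 1130.19512857])}
side {'fx': 498.87881218666564, 'fy': 498.87881218666564, 'cx': 318.1159755758786, 'cy': 239.984995724872, 'R': array([[-0.93119153, -0.36425149, -0.01425437],
       [-0.17149223,  0.47224726, -0.864623  ],
       [ 0.32167181, -0.8026851 , -0.50221895]]), 't': array([510.01208327, 160.30076881, 948.54781945])}
{'clock': 0.1, 'eef_pos': array([261.69493358, 594.39145646, 230.4985707 ]), 'tool_rot': array([-3.13991666e+00,  1.10215167e-05,  2.72680592e+00]), 'force': array([-0.0854596 , -0.31849803,  0.57704806]), 'width': 85.36515471768257}
```

View pics/top0.png

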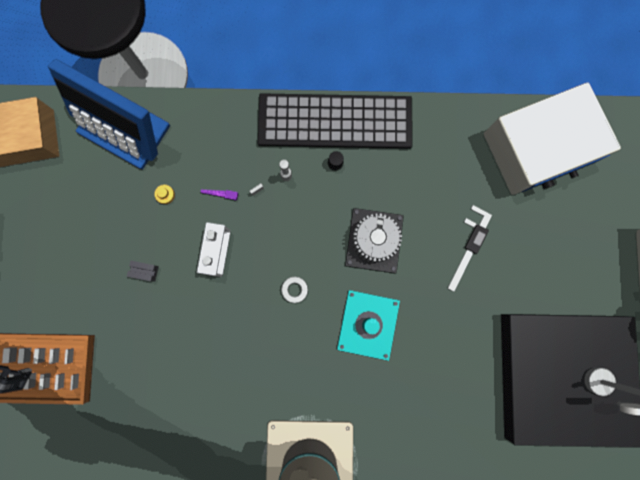

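View pics/side0.png

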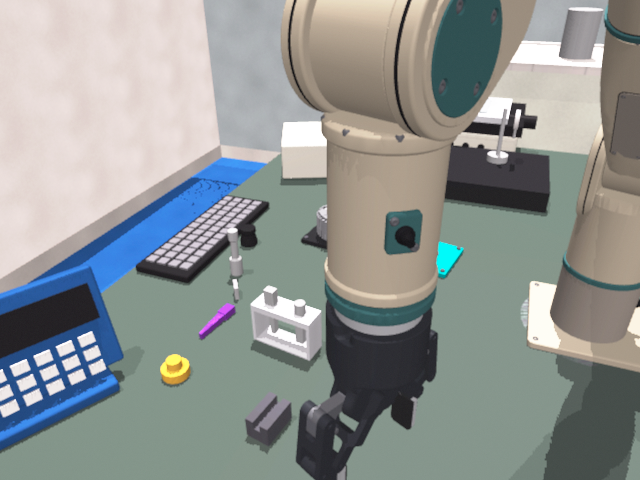

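Top view: the stand is at about (212,250) with two heads at (211,235) and (208,262). The arbor and gear are at (377,238), with the keyway slot near (380,224). Side view: square head at (270,296), round head at (300,308), arbor partly hidden by the arm. Next, enlarge these areas.

```bash
python3 - <<'E'
import cv2,numpy as np
t=cv2.imread("pics/top0.png");s=cv2.imread("pics/side0.png")
r=lambda im,x,y,w,h:cv2.resize(im[y:y+h,x:x+w],(400,400*h//w),interpolation=cv2.INTER_CUBIC)
a=r(t,180,210,66,80);b=r(t,340,200,66,80)
cv2.imwrite("pics/crop1.png",np.hstack([a,b]))
E
```

```text
(no output)
```

View pics/crop1.png

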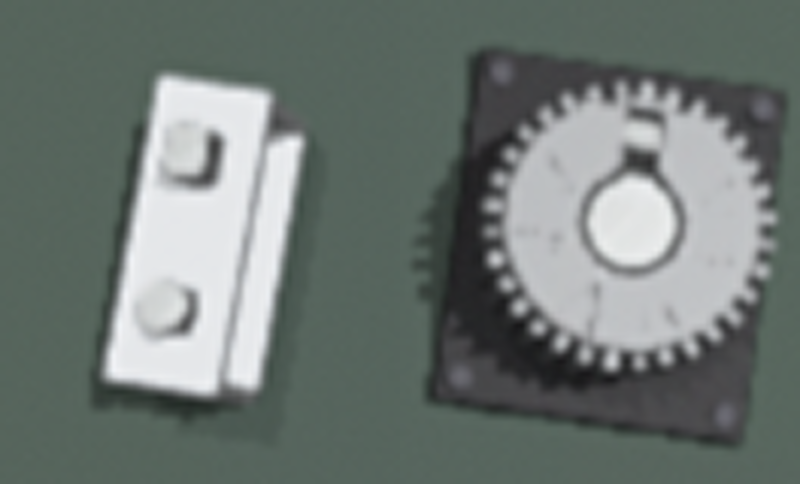

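```bash
cat > h.py <<'E'
import numpy as np,cv2
from cell import ctrl
def ray(n,uv):
    c=ctrl.get_calibration(n);R,t=c["R"],c["t"]
    d=R.T@np.array([(uv[0]-c["cx"])/c["fx"],(uv[1]-c["cy"])/c["fy"],1.]); return -R.T@t,d
def onz(n,uv,z):
    o,d=ray(n,uv); return o+d*(z-o[2])/d[2]
def tri(uvt,uvs):
    (a,d),(b,e)=ray("top",uvt),ray("side",uvs)
    s=np.linalg.lstsq(np.c_[d,-e],b-a,rcond=None)[0]; p,q=a+s[0]*d,b+s[1]*e
    return (p+q)/2,np.linalg.norm(p-q)
def proj(n,X):
    c=ctrl.get_calibration(n);p=c["R"]@np.asarray(X,float)+c["t"]; return [c["fx"]*p[0]/p[2]+c["cx"],c["fy"]*p[1]/p[2]+c["cy"]]
E
python3 - <<'E'
from h import *
t=cv2.imread("pics/top0.png");s=cv2.imread("pics/side0.png")
# local coords in crop1 -> image
L=lambda x,y:(180+(x+.5)/6.06-.5,210+(y+.5)/6.06-.5); A=lambda x,y:(340+(x-400+.5)/6.06-.5,200+(y+.5)/6.06-.5)
P=lambda p,z:onz("top",p,z)[:2].round(1)
for nm,p in dict(tl=(158,75),tr=(272,92),br=(219,397),bl=(104,378)).items(): print(nm,P(L(*p),80))
print("sq head top",P(L(184,149),110),"round",P(L(161,307),102))
print("shaft",P(A(633,222),76),"slot end",P(A(640,165),76),P(A(645,110),76))
for nm,p in dict(tl=(478,50),tr=(786,92),br=(742,443),bl=(432,402)).items(): print("plate",nm,P(A(*p),12))
g=cv2.cvtColor(t,cv2.COLOR_BGR2GRAY)
roi=np.zeros_like(g);roi[200:290,180:245]=1
m=((g>225)*roi).astype(np.uint8);c=max(cv2.findContours(m,0,2)[0],key=cv2.contourArea);print("stand white",cv2.minAreaRect(c))
c=cv2.HoughCircles(cv2.resize(g[200:280,340:406],None,fx=6,fy=6,interpolation=2),cv2.HOUGH_GRADIENT,1,50,param1=100,param2=25,minRadius=35,maxRadius=65);print(c)
print("cam side",ray("side",(0,0))[0])
cv2.imwrite("pics/crop2.png",cv2.resize(s[275:365,240:335],None,fx=6,fy=6,interpolation=2))
E
```

```text
tl [575.8 258.8]
tr [569.9 213.6]
br [449.5 229.2]
bl [456.1 274.3]
sq head top [542.5 240.5] round [482.4 248.3]
shaft [ 549.9 -153.7] slot end [ 572.7 -156.4] [ 594.8 -158.3]
plate tl [630.6 -97.1]
plate tr [ 615.1 -226.6]
plate br [ 467.4 -207.8]
plate bl [482.  -79.4]
stand white ((210.35989379882812, 248.25299072265625), (17.079025268554688, 49.247955322265625), 10.539183616638184)
[[[229.5 220.5  43.2]]]
cam side [197.28817509 871.45626787 622.24832383]
```

View pics/crop2.png

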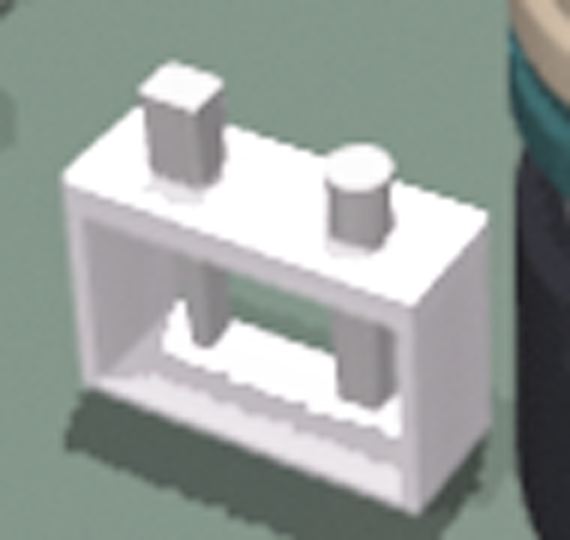

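```bash
python3 - <<'E'
from h import *
a=np.radians(-7.4);c,s=np.cos(a),np.sin(a)
H=np.array([542.6,240.2])
def q(x,y,z): 
    X=[H[0]+c*x-s*y,H[1]+s*x+c*y,z]; u,v=proj("side",X); return ((np.array([u-240,v-275])+.5)*6-.5).round(0)
print("head top corners",[q(x,y,110) for x in(-10,10) for y in(-8,8)],"stand tl near",[q(x,y,80) for x,y in((30,22),(-90,22),(-90,-22))])
for nm,x0 in (("+x slope",lambda d:(-7.5,7.5-d/8)),("-x slope",lambda d:(-7.5+d/8,7.5))):
  for d in (20,40,64):
    p=[q(x,y,80-d) for x in x0(d) for y in(-6,6)]; print(nm,d,"cols",min(k[0] for k in p),max(k[0] for k in p),"row",np.mean([k[1] for k in p]))
g=cv2.cvtColor(cv2.imread("pics/side0.png"),cv2.COLOR_BGR2GRAY)
print(g[316:336,266:282])
E
```

```text
head top corners [array([226.,  80.]), array([196., 109.]), array([170.,  62.]), array([139.,  90.])] stand tl near [array([ 63., 179.]), array([415., 302.]), array([490., 214.])]
+x slope 20 cols 168.0 225.0 row 222.0
+x slope 40 cols 179.0 229.0 row 275.5
+x slope 64 cols 193.0 233.0 row 338.0
-x slope 20 cols 161.0 218.0 row 220.0
-x slope 40 cols 166.0 215.0 row 270.5
-x slope 64 cols 171.0 211.0 row 330.0
[[163 169 173 178 182 190 192 193 192 192 190 191 190 188 200 216]
 [161 161 160 158 162 173 183 186 188 191 192 192 191 190 191 191]
 [161 160 158 153 153 155 163 165 163 177 188 193 193 193 192 192]
 [160 161 158 154 152 152 152 145 138 146 159 170 179 188 192 194]
 [161 160 158 155 152 151 152 146 137 131 133 138 154 168 176 181]
 [159 159 159 154 152 152 152 148 138 133 132 135 140 148 151 156]
 [159 160 158 155 151 152 152 149 139 131 132 134 141 144 144 144]
 [159 160 158 156 151 152 152 150 139 133 132 135 141 144 144 145]
 [158 159 159 155 151 153 152 150 140 133 132 134 134 135 139 144]
 [158 161 164 210 225 152 153 151 143 132 132 133 128 127 130 135]
 [158 165 174 239 248 153 153 152 141 132 132 132 129 126 127 125]
 [162 176 225 252 250 170 153 152 144 132 134 132 129 127 127 127]
 [173 187 243 255 252 202 153 153 144 134 133 133 175 201 146 127]
 [186 190 241 254 253 217 153 153 146 133 134 145 227 251 244 235]
 [190 225 252 254 254 239 153 152 147 135 134 207 252 254 254 254]
 [189 240 254 254 254 249 153 153 147 136 181 249 255 255 255 254]
 [189 240 254 254 254 252 216 169 148 180 244 254 255 255 255 255]
 [190 224 247 252 254 254 252 247 244 249 254 254 254 254 255 255]
 [189 189 189 224 247 252 254 254 254 254 254 254 254 254 254 254]
 [188 188 188 189 190 224 247 247 252 254 254 254 254 254 254 254]]
```

The sloping face is on the key's +x side, which points to world +x (yaw about -7.4°), the same way the keyway faces (about -7°). No half turn is needed. Moving over the head.

```bash
python3 -m pendant '[[0.02,-0.025,0,0,0,0.04,1],[0.05,-0.063,0,0,0,0.09,1],[0.09,-0.115,0,0,0,0.15,0.5],[0.13,-0.165,0,0,0,0.2,0],[0.17,-0.215,0,0,0,0.25,0],[0.21,-0.265,0,0,0,0.2857,0],[0.245,-0.31,0,0,0,0.2857,0],[0.2807,-0.3547,0,0,0,0.2857,0]]'; python3 -m pendant '[[0,0,-0.02,0,0,0,0],[0,0,-0.05,0,0,0,0],[0,0,-0.08,0,0,0,0],[0,0,-0.08,0,0,0,0],[0,0,-0.08,0,0,0,0],[0,0,-0.08,0,0,0,0]]'; python3 - <<'E'
from h import *
s=ctrl.read_state(); print({k:s[k] for k in("clock","eef_pos","tool_rot","force","width","qpos")})
a,b=ctrl.get_image("top"),ctrl.get_image("side")
u,v=map(int,proj("top",s["eef_pos"]));p,q=map(int,proj("side",s["eef_pos"]));print(u,v,p,q)
r=lambda im,x,y:cv2.resize(im[max(y-50,0):,max(x-40,0):][:100,:80],(400,500),interpolation=2)
cv2.imwrite("pics/c3.png",np.hstack([r(a,u,v),r(b,p,q)]))
E
```

```text
clock: 0.9
eef_pos: [498.7, 294.6, 231.1]
tool_rot: [-3.141, -0.0, 3.013]
force: [0.2, 0.2, -0.2]
width: 42.4
clock: 1.5
eef_pos: [498.8, 297.2, 152.7]
tool_rot: [3.14, 0.002, 3.013]
force: [0.2, -0.4, 0.7]
width: 42.7
{'clock': 1.5, 'eef_pos': array([498.82157036, 297.23889805, 152.72048315]), 'tool_rot': array([3.14001534e+00, 1.87533321e-03, 3.01263013e+00]), 'force': array([ 0.21563444, -0.43751521,  0.72921406]), 'width': 42.74447396550541, 'qpos': array([-0.56392432,  0.62457828, -0.03390204,  1.79560844,  0.03016088,
        0.71945363,  0.82776535])}
179 250 277 292
```

View pics/c3.png

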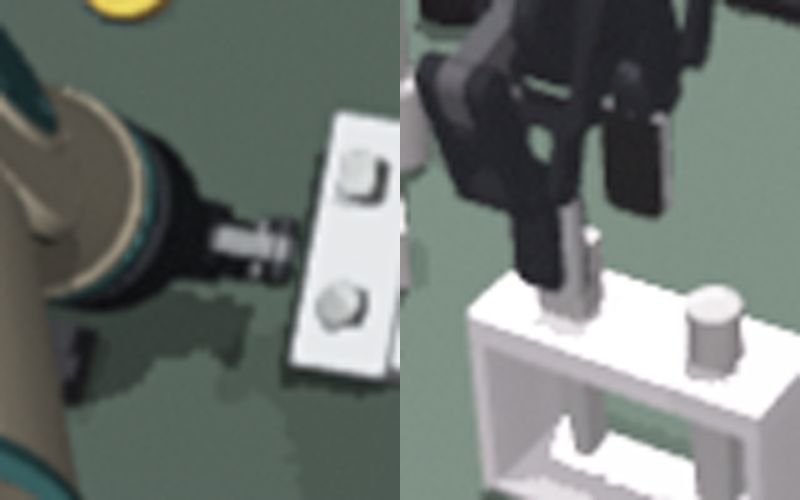

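The first move was speed-limited, so the tool is short of the head by about (44,-57) mm. The fingers are clear above the stand. Finishing the approach.

```bash
python3 -m pendant '[[0.015,-0.02,0,0,0,0,0],[0.03,-0.04,0,0,0,0,0],[0.0438,-0.057,0,0,0,0,0],[0.0438,-0.057,0,0,0,0,0],[0.0438,-0.057,0,0,0,0,0],[0.0438,-0.057,0,0,0,0,0]]'; python3 - <<'E'
from h import *
s=ctrl.read_state(); print({k:s[k] for k in("clock","eef_pos","tool_rot","force","width")})
a,b=ctrl.get_image("top"),ctrl.get_image("side")
u,v=map(int,proj("top",s["eef_pos"]));p,q=map(int,proj("side",s["eef_pos"]));print(u,v,p,q)
r=lambda im,x,y:cv2.resize(im[max(y-50,0):,max(x-40,0):][:100,:80],(400,500),interpolation=2)
cv2.imwrite("pics/c4.png",np.hstack([r(a,u,v),r(b,p,q)]))
E
```

```text
clock: 2.2
eef_pos: [541.1, 241.0, 151.8]
tool_rot: [3.14, -0.0, 3.014]
force: [-0.1, 0.3, 0.5]
width: 42.7
{'clock': 2.2, 'eef_pos': array([541.11843425, 241.04269986, 151.84389626]), 'tool_rot': array([ 3.14029437e+00, -5.90969449e-05,  3.01408241e+00]), 'force': array([-0.07027404,  0.33683753,  0.45608687]), 'width': 42.66922072044072}
205 232 269 269
```

View pics/c4.png

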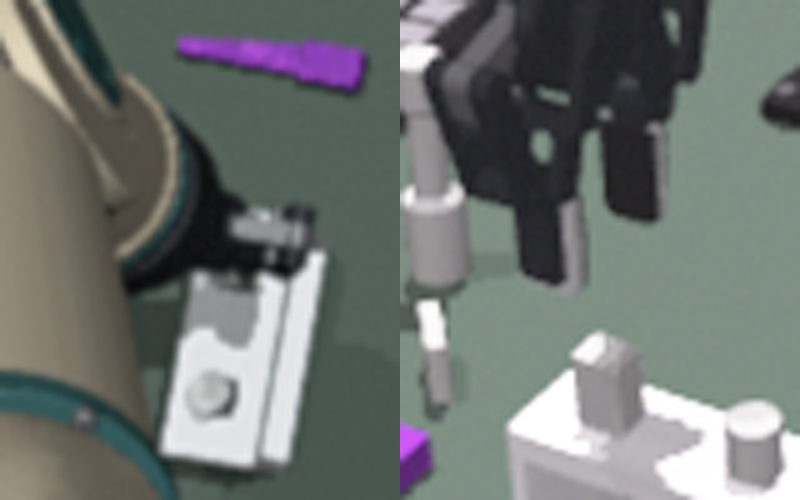

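The jaws straddle the head line in both views. Descend with a small correction, then close.

```bash
python3 -m pendant '[[0.0015,-0.0008,-0.01,0,0,0,0],[0.0015,-0.0008,-0.025,0,0,0,0],[0.0015,-0.0008,-0.04,0,0,0,0],[0.0015,-0.0008,-0.055,0,0,0,0],[0.0015,-0.0008,-0.067,0,0,0,0],[0.0015,-0.0008,-0.067,0,0,0,0],[0.0015,-0.0008,-0.067,0,0,0,0]]'; python3 -m pendant '[[0,0,0,0,0,0,-0.4],[0,0,0,0,0,0,-0.6],[0,0,0,0,0,0,-1],[0,0,0,0,0,0,-1],[0,0,0,0,0,0,-1],[0,0,0,0,0,0,-1],[0,0,0,0,0,0,-1],[0,0,0,0,0,0,-1]]'
```

```text
clock: 3.0
eef_pos: [543.1, 238.9, 84.1]
tool_rot: [-3.141, -0.0, 3.013]
force: [0.3, -1.3, -0.1]
width: 42.7
clock: 3.8
eef_pos: [543.8, 239.0, 85.1]
tool_rot: [3.141, 0.001, 3.012]
force: [-1.4, 0.6, 5.8]
width: 15.0
```

```bash
python3 -m pendant '[[0,0,0.01,0,0,0,-1],[0,0,0.03,0,0,0,-1],[0,0,0.05,0,0,0,-1],[0,0,0.07,0,0,0,-1],[0,0,0.09,0,0,0,-1],[0,0,0.09,0,0,0,-1],[0,0,0.09,0,0,0,-1]]'; python3 - <<'E'
from h import *
s=ctrl.read_state(); print({k:s[k] for k in("clock","eef_pos","tool_rot","force","width")})
b=ctrl.get_image("side")
p,q=map(int,proj("side",s["eef_pos"]));print(p,q)
cv2.imwrite("pics/c5.png",cv2.resize(b[q-40:q+80,p-50:p+50],None,fx=5,fy=5,interpolation=2))
E
```

```text
clock: 4.5
eef_pos: [543.0, 238.6, 174.2]
tool_rot: [-3.142, -0.0, 3.012]
force: [-0.1, 1.2, -1.9]
width: 15.0
{'clock': 4.5, 'eef_pos': array([543.00412926, 238.59376952, 174.20347439]), 'tool_rot': array([-3.14156516e+00, -4.41886303e-05,  3.01245133e+00]), 'force': array([-0.06297495,  1.16477207, -1.8760125 ]), 'width': 14.973046990455025}
267 257
```

View pics/c5.png

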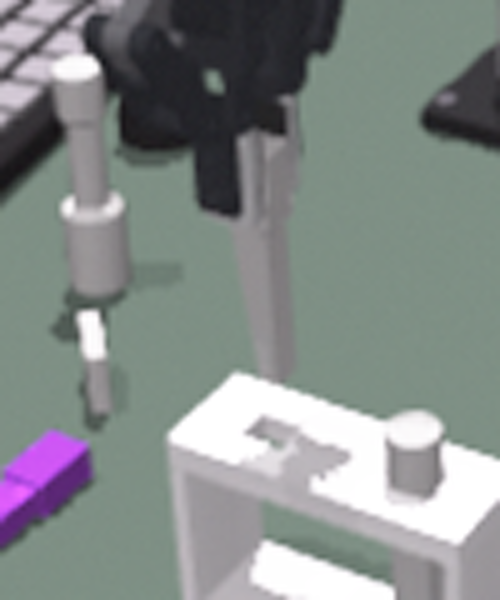

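The key hangs upright in the jaws with its slope towards +x (image left); tip at about (273,293) in the side picture. Carrying it over to the keyway.

```bash
python3 -m pendant '[[0.001,-0.01,0,0,0,0,-1],[0.004,-0.035,0,0,0,0,-1],[0.007,-0.065,0,0,0,0,-1],[0.01,-0.095,0,0,0,0,-1],[0.012,-0.125,0,0,0,0,-1],[0.015,-0.155,0,0,0,0,-1],[0.018,-0.185,0,0,0,0,-1],[0.02,-0.205,0,0,0,0,-1]]'; python3 -m pendant '[[0.003,-0.03,0,0,0,0,-1],[0.006,-0.06,0,0,0,0.006,-1],[0.009,-0.09,0,0,0,0.006,-1],[0.012,-0.12,0,0,0,0.006,-1],[0.0135,-0.15,0,0,0,0.006,-1],[0.0145,-0.17,0,0,0,0.006,-1],[0.0154,-0.185,0,0,0,0.006,-1],[0.0154,-0.1905,0,0,0,0.006,-1]]'; python3 -m pendant '[[0,0,0,0,0,0,-1],[0,0,0,0,0,0,-1],[0,0,0,0,0,0,-1],[0,0,0,0,0,0,-1]]'
python3 - <<'E'
from h import *
s=ctrl.read_state(); print({k:s[k] for k in("clock","eef_pos","tool_rot","force","width")})
a,b=ctrl.get_image("top"),ctrl.get_image("side")
cv2.imwrite("pics/top6.png",a);cv2.imwrite("pics/side6.png",b)
X=s["eef_pos"]-[0,0,40]
u,v=map(int,proj("top",X));p,q=map(int,proj("side",X));print(u,v,p,q)
r=lambda im,x,y:cv2.resize(im[y-40:y+40,x-32:x+32],(400,500),interpolation=2)
cv2.imwrite("pics/c6.png",np.hstack([r(a,u,v),r(b,p,q)]))
E
```

```text
clock: 5.35
eef_pos: [562.4, 29.7, 173.2]
tool_rot: [-3.139, -0.002, 3.009]
force: [-0.2, -0.6, -1.4]
width: 14.8
clock: 6.15
eef_pos: [577.8, -159.2, 173.5]
tool_rot: [-3.141, -0.002, 3.016]
force: [-0.6, 0.7, -1.8]
width: 14.7
clock: 6.55
eef_pos: [578.8, -155.5, 174.3]
tool_rot: [3.141, -0.0, 3.02]
force: [-0.1, 0.3, -1.9]
width: 15.1
{'clock': 6.55, 'eef_pos': array([ 578.77249397, -155.46106887,  174.34495792]), 'tool_rot': array([ 3.14104192e+00, -1.13397729e-04,  3.02024331e+00]), 'force': array([-0.06479175,  0.28189107, -1.8784404 ]), 'width': 15.105002042031433}
382 220 328 186
```

View pics/c6.png

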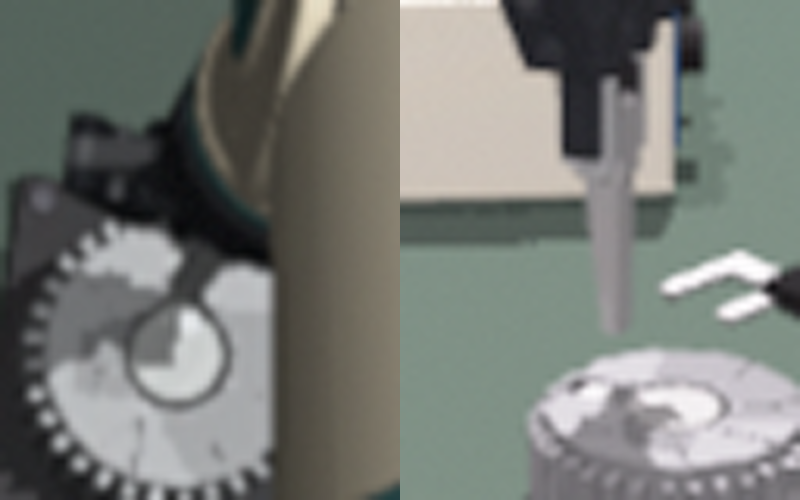

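```bash
python3 - <<'E'
from h import *
print("shaft from side",onz("side",(328-32+282/6.25,186-40+403/6.25),76).round(1), "proj of est", proj("side",[549.6,-153.5,76]))
C=lambda u,v:((u-296)*6.25+400,(v-146)*6.25)
print("shaft est in crop",C(*proj("side",[549.7,-153.5,76])),"keyway",C(*proj("side",[568.1,-155.8,76])))
T=ctrl.read_state()["eef_pos"];a=np.radians(-7);e=np.array([np.cos(a),np.sin(a),0]);f=np.array([-np.sin(a),np.cos(a),0])
for d in(-2,0,2):
  H=T.copy();H[2]=105.2;H=H+e*d
  print(d,[np.round(C(*proj("side",H+e*x+f*y)),0) for x in(-7.5,-.5) for y in(-6,6)])
g=cv2.cvtColor(cv2.imread("pics/side6.png"),cv2.COLOR_BGR2GRAY);print(g[186:202,324:337])
cv2.imwrite("pics/c7.png",cv2.resize(cv2.imread("pics/side6.png")[180:235,310:370],None,fx=10,fy=10,interpolation=2))
E
```

```text
shaft from side [ 546.6 -153.2   76. ] proj of est [np.float64(339.9849010529024), np.float64(210.24609427984038)]
shaft est in crop (np.float64(674.6621269773786), np.float64(401.49885285223894)) keyway (np.float64(632.0816223852095), np.float64(391.8272068371506))
-2 [array([635., 319.]), array([621., 331.]), array([619., 315.]), array([605., 327.])]
0 [array([631., 318.]), array([617., 330.]), array([615., 314.]), array([600., 326.])]
2 [array([626., 317.]), array([612., 329.]), array([610., 313.]), array([596., 325.])]
[[138 139 142 146 147 147 141 128 128 134 137 138 139]
 [138 138 140 145 146 146 140 129 128 135 139 139 139]
 [138 139 141 144 146 147 141 129 128 134 138 139 139]
 [138 138 140 143 146 146 141 129 130 135 138 139 138]
 [138 138 140 144 146 147 141 131 129 135 138 139 138]
 [138 138 138 143 147 147 141 130 129 135 138 139 138]
 [139 138 139 143 147 148 141 130 130 134 138 139 139]
 [139 139 138 143 151 150 141 129 129 134 139 139 138]
 [138 138 139 144 153 151 141 130 129 134 140 137 139]
 [139 139 139 142 152 154 143 130 130 135 139 138 139]
 [138 139 138 141 152 154 141 130 131 135 139 138 138]
 [138 137 138 142 151 154 141 128 130 135 138 138 139]
 [139 139 138 141 149 153 144 129 133 137 139 138 138]
 [138 139 139 139 142 146 143 136 138 139 139 138 137]
 [138 138 138 139 139 139 139 139 138 139 138 139 138]
 [138 139 139 139 138 139 138 138 138 138 143 155 163]]
```

View pics/c7.png

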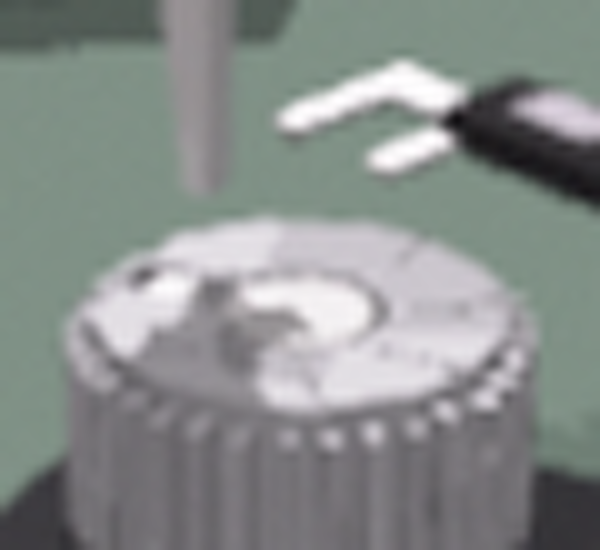

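```bash
python3 - <<'E'
from h import *
th=np.linspace(0,2*np.pi,361)
def ext(n,c,r,z):
    p=np.array([proj(n,[c[0]+r*np.cos(t),c[1]+r*np.sin(t),z]) for t in th]);return p.min(0).round(1),p.max(0).round(1)
c=(549.7,-153.5)
for r,z in((57.5,76),(18,76),(57.5,45)): print("side",r,z,ext("side",c,r,z)); 
for r in(57.5,18): print("top",r,ext("top",c,r,76))
g=cv2.cvtColor(cv2.imread("pics/side6.png"),cv2.COLOR_BGR2GRAY).astype(int)
for v in(208,210,211,212,213):print(v,"side 310-372",*g[v,312:370])
for u in(338,340,342,344):print("col",u,*g[198:226,u])
t=cv2.cvtColor(cv2.imread("pics/top0.png"),cv2.COLOR_BGR2GRAY).astype(int)
print("top row237",*t[237,347:410]);print("top col378",*t[204:270,378])
E
```

```text
side 57.5 76 (array([316.3, 200. ]), array([363.7, 221.4]))
side 18 76 (array([332.5, 206.9]), array([347.4, 213.6]))
side 57.5 45 (array([316.5, 210.9]), array([363.3, 233. ]))
top 57.5 (array([353.9, 212.6]), array([402. , 260.3]))
top 18 (array([370.4, 228.8]), array([385.5, 243.8]))
208 side 310-372 139 138 138 138 139 139 140 163 190 191 185 150 172 230 247 248 239 201 135 123 129 157 199 207 214 223 224 223 228 229 221 215 205 178 176 191 200 200 200 199 200 201 200 199 200 200 198 183 155 138 139 138 138 140 138 138 138 139
210 side 310-372 138 139 139 139 135 144 174 196 213 224 224 224 224 224 226 224 198 152 133 125 146 169 185 215 223 220 213 226 240 240 241 241 241 241 225 159 154 201 203 188 190 189 190 181 175 190 187 181 174 159 148 139 139 138 137 138 138 139
211 side 310-372 138 139 138 139 145 163 185 211 223 224 224 224 223 224 224 214 179 151 141 139 147 159 160 148 149 150 150 178 227 241 240 240 241 242 229 165 148 202 202 190 191 191 190 181 176 194 200 199 182 155 160 151 139 137 139 139 139 139
212 side 310-372 138 139 138 138 158 174 150 172 218 224 224 224 
[... 711 characters left out ...]
0 193 180 221 240 241 240 241 235 214 196 206 211 219 216 183 143 125 164 150 103
col 344 138 139 138 139 174 200 199 201 200 178 205 237 241 241 240 223 211 224 224 224 224 224 182 119 118 134 133 116
top row237 62 57 34 36 37 40 61 101 112 113 159 187 184 184 187 184 190 191 190 190 192 188 154 132 205 228 225 225 226 228 228 227 226 227 228 229 232 229 174 121 176 195 194 193 193 194 194 194 194 194 195 183 136 102 105 97 96 97 97 98 97 98 97
top col378 97 97 97 96 97 97 90 74 66 65 77 108 147 137 93 125 191 211 208 181 119 70 60 73 128 199 231 230 228 227 226 228 227 227 226 227 227 229 232 207 127 139 187 196 193 193 194 194 194 194 194 196 195 168 110 105 100 60 53 63 66 66 67 70 72 66
```

Shaft edges in both views agree with my estimate to about 1 mm. Shift (+0.3,-1.8) mm and lower to just inside the mouth, watching the force.

```bash
python3 -m pendant '[[0.0003,-0.0018,0,0,0,0,-1],[0.0003,-0.0018,-0.008,0,0,0,-1],[0.0003,-0.0018,-0.016,0,0,0,-1],[0.0003,-0.0018,-0.024,0,0,0,-1],[0.0003,-0.0018,-0.028,0,0,0,-1],[0.0003,-0.0018,-0.028,0,0,0,-1]]';python3 -m pendant '[[0,0,-0.001,0,0,0,-1],[0,0,-0.002,0,0,0,-1],[0,0,-0.003,0,0,0,-1],[0,0,-0.003,0,0,0,-1]]'
```

```text
clock: 7.25
eef_pos: [578.3, -158.4, 145.2]
tool_rot: [3.141, -0.002, 3.018]
force: [0.4, 0.3, -1.2]
width: 15.1
clock: 7.65
eef_pos: [579.0, -158.6, 143.4]
tool_rot: [-3.142, 0.0, 3.018]
force: [-0.2, 0.5, -1.3]
width: 14.8
```

```bash
python3 -m pendant '[[0,0.0007,-0.0015,0,0,0,-1],[0,0.0007,-0.003,0,0,0,-1],[0,0.0007,-0.0045,0,0,0,-1],[0,0.0007,-0.0045,0,0,0,-1],[0,0.0007,-0.0045,0,0,0,-1]]'
python3 - <<'E'
from h import *
s=ctrl.read_state();print(s["force"],s["torque"],s["eef_pos"])
b=ctrl.get_image("side");cv2.imwrite("pics/c8.png",cv2.resize(b[165:235,305:375],None,fx=8,fy=8,interpolation=2))
E
```

```text
clock: 8.15
eef_pos: [578.9, -157.9, 138.7]
tool_rot: [-3.142, -0.0, 3.019]
force: [0.3, 0.5, -2.0]
width: 14.8
[ 0.29234038  0.47230739 -2.03079781] [0.02744878 0.03075271 0.01097081] [ 578.91709079 -157.86838207  138.741297  ]
```

View pics/c8.png

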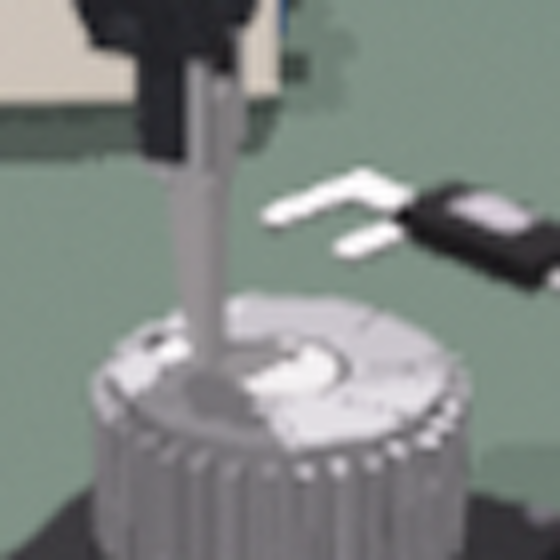

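The tip (crop 205,365) has entered the slot with no contact force. Lowering further in steps.

```bash
python3 -m pendant '[[0,0,-0.003,0,0,0,-1],[0,0,-0.006,0,0,0,-1],[0,0,-0.009,0,0,0,-1],[0,0,-0.012,0,0,0,-1],[0,0,-0.012,0,0,0,-1]]';python3 -m pendant '[[0,0,-0.002,0,0,0,-1],[0,0,-0.004,0,0,0,-1],[0,0,-0.006,0,0,0,-1],[0,0,-0.008,0,0,0,-1],[0,0,-0.008,0,0,0,-1]]';python3 - <<'E'
from h import *
s=ctrl.read_state();print(s["force"],s["torque"],s["eef_pos"])
E
```

```text
clock: 8.7
eef_pos: [578.6, -157.8, 126.2]
tool_rot: [3.141, -0.001, 3.018]
force: [-0.5, -1.0, -1.4]
width: 14.8
clock: 9.2
eef_pos: [578.4, -157.7, 118.4]
tool_rot: [3.141, -0.001, 3.018]
force: [-1.8, 0.5, -2.2]
width: 14.7
[-1.81042836  0.4640783  -2.17957356] [0.03635497 0.31757647 0.02613505] [ 578.39197717 -157.74995908  118.38536806]
```

Slope face just touches the shoe (fx -1.8). Shift inwards to the shaft and descend.

```bash
python3 -m pendant '[[-0.0005,0,0,0,0,0,-1],[-0.001,0,-0.001,0,0,0,-1],[-0.0015,0,-0.003,0,0,0,-1],[-0.0015,0,-0.005,0,0,0,-1],[-0.0015,0,-0.006,0,0,0,-1],[-0.0015,0,-0.006,0,0,0,-1]]';python3 - <<'E'
from h import *
s=ctrl.read_state();print(s["force"],s["torque"],s["eef_pos"])
E
```

```text
clock: 9.8
eef_pos: [577.5, -157.8, 112.6]
tool_rot: [3.142, -0.0, 3.018]
force: [-0.4, 0.7, -1.7]
width: 14.8
[-0.42491425  0.65900866 -1.74359288] [-0.07325226  0.09407497  0.05699061] [ 577.49249919 -157.84717792  112.62025357]
```

```bash
python3 -m pendant '[[-0.0003,0,-0.001,0,0,0,-1],[-0.0003,0,-0.002,0,0,0,-1],[-0.0003,0,-0.003,0,0,0,-1],[-0.0003,0,-0.004,0,0,0,-1],[-0.0003,0,-0.004,0,0,0,-1]]';python3 -c "
from h import *
s=ctrl.read_state();print(s['torque'])";python3 -m pendant '[[-0.0003,0,-0.001,0,0,0,-1],[-0.0003,0,-0.002,0,0,0,-1],[-0.0003,0,-0.003,0,0,0,-1],[-0.0003,0,-0.003,0,0,0,-1]]';python3 -c "
from h import *
s=ctrl.read_state();print(s['torque'])"
```

```text
clock: 10.3
eef_pos: [577.0, -157.8, 108.6]
tool_rot: [3.142, -0.0, 3.019]
force: [-0.8, -0.2, -1.2]
width: 14.8
[-0.00644624  0.10529514  0.00653768]
clock: 10.7
eef_pos: [576.7, -157.8, 105.6]
tool_rot: [3.142, -0.0, 3.018]
force: [-0.8, 0.9, -1.2]
width: 14.8
[ 0.03703028  0.19081873 -0.06841097]
```

```bash
for i in 1 2; do python3 -m pendant '[[-0.0002,0,-0.001,0,0,0,-1],[-0.0003,0,-0.002,0,0,0,-1],[-0.0003,0,-0.002,0,0,0,-1]]';python3 -c "
from h import *
s=ctrl.read_state();print(s['torque'],s['force'])"; done
```

```text
clock: 11.0
eef_pos: [576.4, -157.9, 103.6]
tool_rot: [-3.142, -0.0, 3.018]
force: [0.2, 0.7, -1.7]
width: 14.6
[0.01811999 0.19511105 0.0154734 ] [ 0.17178816  0.71881524 -1.68020051]
clock: 11.3
eef_pos: [576.4, -157.9, 102.1]
tool_rot: [-3.142, 0.0, 3.018]
force: [-1.9, 0.5, 1.6]
width: 15.3
[ 0.050769    0.37440421 -0.04494194] [-1.88172068  0.49414838  1.61632459]
```

```bash
for i in 1 2; do python3 -m pendant '[[-0.0003,0,-0.0005,0,0,0,-1],[-0.0003,0,-0.0005,0,0,0,-1],[-0.0003,0,-0.0005,0,0,0,-1]]';python3 -c "
from h import *
s=ctrl.read_state();print(s['torque'],s['force'])"; done
```

```text
clock: 11.6
eef_pos: [576.3, -157.9, 101.8]
tool_rot: [-3.142, 0.001, 3.018]
force: [-1.7, 0.7, 5.9]
width: 14.8
[ 0.10932293  0.44276655 -0.06271279] [-1.6959642   0.71042899  5.91633772]
clock: 11.9
eef_pos: [576.3, -157.9, 101.4]
tool_rot: [-3.142, 0.001, 3.018]
force: [-1.6, 0.6, 5.9]
width: 15.0
[ 0.06281074  0.33334693 -0.05015902] [-1.57862129  0.58464665  5.93800316]
```

```bash
for i in 1 2; do python3 -m pendant '[[-0.0002,0,-0.0005,0,0,0,-1],[-0.0002,0,-0.0005,0,0,0,-1],[-0.0002,0,-0.0005,0,0,0,-1]]';python3 -c "
from h import *
s=ctrl.read_state();print(s['torque'],s['force'])"; done
```

```text
clock: 12.2
eef_pos: [576.3, -157.9, 101.1]
tool_rot: [-3.142, 0.002, 3.019]
force: [-0.3, 0.1, 7.4]
width: 14.9
[ 0.09776028  0.31917041 -0.00698866] [-0.28518959  0.1039463   7.40248405]
clock: 12.5
eef_pos: [576.3, -157.9, 100.9]
tool_rot: [-3.142, 0.002, 3.018]
force: [-0.8, 0.2, 8.0]
width: 15.0
[ 0.19653682  0.46557805 -0.01632995] [-0.81507704  0.22506547  8.03824344]
```

```bash
python3 -m pendant '[[-0.0001,0,-0.0007,0,0,0,-1],[-0.0001,0,-0.0007,0,0,0,-1],[-0.0001,0,-0.0007,0,0,0,-1]]';python3 -m pendant '[[0,0,-0.0007,0,0,0,-1],[0,0,-0.0007,0,0,0,-1],[0,0,-0.0007,0,0,0,-1]]'
```

```text
clock: 12.8
eef_pos: [576.3, -158.0, 100.4]
tool_rot: [-3.141, 0.003, 3.018]
force: [-1.5, 0.4, 10.1]
width: 15.1
clock: 13.1
eef_pos: [576.3, -158.1, 99.9]
tool_rot: [-3.141, 0.003, 3.018]
force: [-2.0, 0.1, 12.2]
width: 14.8
```

Push is about 13 N. Release, then finish with shut fingers on the head's top.

```bash
python3 -m pendant '[[0,0,0,0,0,0,-0.3],[0,0,0,0,0,0,0],[0,0,0,0,0,0,0],[0,0,0,0,0,0,0],[0,0,0,0,0,0,0]]';python3 -m pendant '[[0,0,0.01,0,0,0,0],[0,0,0.03,0,0,0,0],[0,0,0.05,0,0,0,0],[0,0,0.06,0,0,0,0],[0,0,0.06,0,0,0,-1],[0,0,0.06,0,0,0,-1],[0,0,0.06,0,0,0,-1],[0,0,0.06,0,0,0,-1]]'; python3 - <<'E'
from h import *
b=ctrl.get_image("side");print(ctrl.read_state()["force"]);cv2.imwrite("pics/c9.png",cv2.resize(b[150:220,295:365],None,fx=8,fy=8,interpolation=2))
E
```

```text
clock: 13.6
eef_pos: [575.1, -157.8, 98.2]
tool_rot: [3.142, -0.0, 3.019]
force: [-0.0, -0.4, -0.4]
width: 42.7
clock: 14.4
eef_pos: [574.5, -157.7, 157.5]
tool_rot: [3.141, -0.002, 3.019]
force: [0.3, 0.4, 0.3]
width: 0.1
[ 0.24379319  0.17988066 -0.03176414]
```

View pics/c9.png

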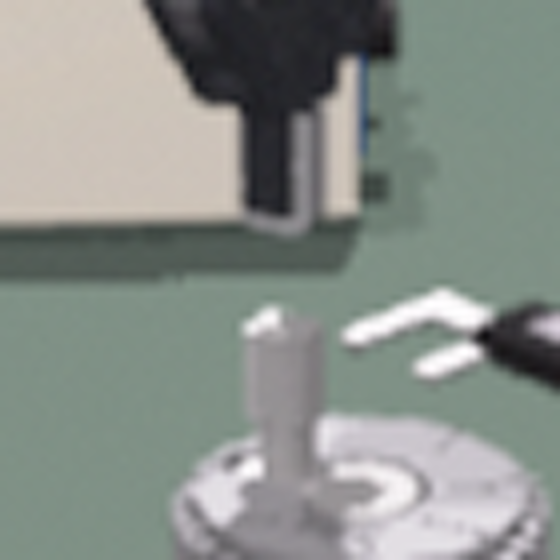

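The key stands upright on its own in the keyway (head top at crop 285,320), with the shut fingers above it. Tapping it down.

```bash
python3 -m pendant '[[0.0007,0,-0.01,0,0,0,-1],[0.0007,0,-0.02,0,0,0,-1],[0.0007,0,-0.027,0,0,0,-1],[0.0007,0,-0.029,0,0,0,-1],[0.0007,0,-0.029,0,0,0,-1]]';python3 -m pendant '[[0,0,-0.001,0,0,0,-1],[0,0,-0.002,0,0,0,-1],[0,0,-0.003,0,0,0,-1],[0,0,-0.003,0,0,0,-1]]'
```

```text
clock: 14.95
eef_pos: [575.5, -157.8, 128.7]
tool_rot: [3.141, -0.001, 3.018]
force: [-0.3, 0.1, -0.7]
width: -0.1
clock: 15.35
eef_pos: [575.9, -157.8, 126.5]
tool_rot: [-3.142, 0.0, 3.018]
force: [-0.1, 0.3, 0.1]
width: 0.2
```

```bash
for i in 1 2 3; do python3 -m pendant '[[0,0,-0.0005,0,0,0,-1],[0,0,-0.001,0,0,0,-1],[0,0,-0.001,0,0,0,-1]]'|grep -E 'eef|force'; done
```

```text
eef_pos: [575.8, -157.9, 125.4]
force: [-0.1, 0.4, -0.1]
eef_pos: [575.9, -157.9, 124.8]
force: [-0.8, -0.1, 4.8]
eef_pos: [576.0, -157.9, 124.8]
force: [-2.9, 1.2, 11.6]
```

```bash
python3 -m pendant '[[0,0,-0.0003,0,0,0,-1],[0,0,-0.0005,0,0,0,-1],[0,0,-0.0005,0,0,0,-1]]'|grep -E 'eef|force'; python3 -c "
from h import *
print(ctrl.read_state()['force'])"
```

```text
eef_pos: [576.0, -158.0, 124.6]
force: [-3.2, 0.8, 13.8]
[-3.16478864  0.84001241 13.79152478]
```

```bash
python3 -m pendant '[[0,0,-0.0003,0,0,0,-1],[0,0,-0.0003,0,0,0,-1],[0,0,-0.0003,0,0,0,-1]]'|grep -E 'eef|force'
```

```text
eef_pos: [576.0, -158.1, 124.4]
force: [-4.0, 2.3, 13.7]
```

```bash
python3 -m pendant '[[0,0,-0.0003,0,0,0,-1],[0,0,-0.0003,0,0,0,-1],[0,0,-0.0003,0,0,0,-1]]'|grep -E 'eef|force'
```

```text
eef_pos: [576.0, -158.1, 124.3]
force: [-4.2, 0.8, 15.5]
```

15.5 N is reached. Retreat straight up and check.

```bash
python3 -m pendant '[[0,0,0.003,0,0,0,-1],[0,0,0.015,0,0,0,-1],[0,0,0.04,0,0,0,-1],[0,0,0.07,0,0,0,-1],[0,0,0.09,0,0,0,-1],[0,0,0.09,0,0,0,-1],[0,0,0.09,0,0,0,-1],[0,0,0.09,0,0,0,-1]]'; python3 - <<'E'
from h import *
b=ctrl.get_image("side");print(ctrl.read_state()["force"]);cv2.imwrite("pics/c10.png",cv2.resize(b[150:220,295:365],None,fx=8,fy=8,interpolation=2))
E
```

```text
clock: 17.95
eef_pos: [575.0, -157.7, 211.3]
tool_rot: [3.141, -0.002, 3.018]
force: [0.7, 0.0, -0.3]
width: -0.3
[0.21927144 0.92572616 1.15426566]
```

View pics/c10.png

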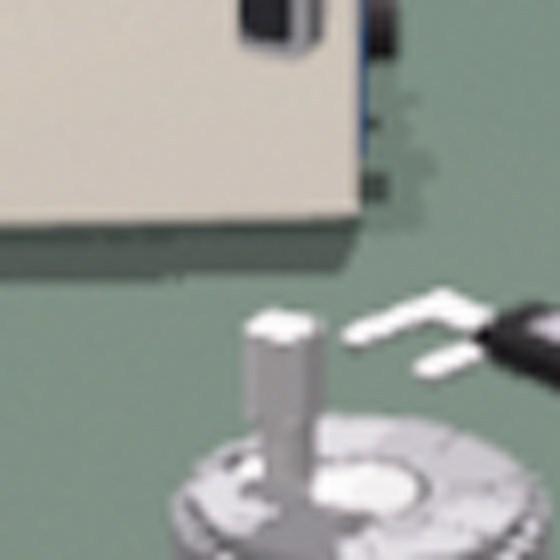

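The key stands upright against the shaft (head top at crop 285,325), with the fingers well clear. Handing in.

```bash
python3 -c "
from cell import ctrl
print(ctrl.finish_job())"
```

```text
the job is handed in; nothing more can be done
None
```

The taper key is wedged in the keyway and the job is handed in, at about 18 s on the robot's clock. No verdict was reported.

**What I did:** I took the key from the stand and lowered it in the gripper, tip down and sloping face outwards, so it was never dropped. I pressed it to about 12 N while gripping it and let go. I then tapped the head with the shut fingers, up to a reading of 15.5 N, and backed off straight up.

**Last checks:**
- **Position:** the last picture shows the key standing upright by itself at the shaft. The head top was at about z = 124 mm, which puts the tip about 46 mm below the mouth.
- **Robot:** the fingers are about 87 mm above the head. The wrist force reads about zero, within noise.
- **Not checked:** I could not measure the key's contact force on the shaft; it is only inferred from the 15.5 N push. I did not take a final picture of the whole bench, but nothing else was touched as far as I could see.

**Disagreements:** a first reading of the shaft from the side camera was 3 mm off the top camera's. Checking the shaft's edges brought them to about 1 mm. The tapping push also had a sideways component of about 4 N.

I viewed 12 pictures, which is the limit.

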